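# Take the dial padlock off the laser launch box and hold it up open

## Robot

A 7-joint arm with a two-finger parallel gripper is mounted at the origin on the work surface. World frame = base frame: x ahead of the robot, y to its left, z up, the work surface at z = 0. Lengths are in m, angles in rad, forces in N, time in s.
With the tool pointing down it reaches from about 0.4 to 0.875 m from the base axis. Payload 19.3 kg.
Tool frame: the origin (TCP) lies midway between the tips of the shut fingers; the grasp point (between the pads) lies 19 mm behind it; z points along the fingers, y is the direction in which the jaws open and shut (so a half turn about z gives the same grasp; the last joint's range is limited). The gripper opens to 85 mm and grips with 20 to 120 N. Pads are 22 mm wide; open, the fingers measure 114 mm over their backs; the gripper's body (76 mm by 85 mm) begins 54 mm behind the grasp point. The pads swing forward as they close: fully open they stand 13 mm farther back than shut.
Start: joints at [1.051, 0.521, -0.036, 1.599, 0.021, 1.021, -0.113], TCP at [0.272, -0.563, 0.231] pointing down, gripper open.
Joint ranges: [-2.91, 2.91], [-0.3, 2.13], [-1.5, 1.42], [0.17, 2.43], [-1.26, 4.41], [0.16, 1.93], [-2.52, 2.52]. Speed limits (rad/s): [1.89, 1.89, 2.39, 2.39, 3.01, 3.01, 3.01].

## Interface

Orientations are given as [roll, pitch, yaw] about the fixed x, y, z axes, in that order (R = Rz(yaw) Ry(pitch) Rx(roll)).
In Python, from rig import ctrl, viewer, job gives the robot as it stands. The module is installed in compiled form; this text tells all that it offers.
- The arm moves only by the tool jog_arm, never from a script. Its argument "steps" is a list of rows, each a list of 3 entries, a list of its own where there are three numbers: the shift along the tool's x, y, z in mm, then the turn, a rotation vector about the tool's x, y, z in rad, then the opening, from 0 (shut) to 1 (fully open). A call has 1 to 10 rows; each row shifts and turns the commanded pose from where the row before left it, along the tool's axes as they then stand; what a row does not reach is not made up. A row lasts 1/10 s, in which the tool goes at most 50 mm and 8.59 degrees, less where a joint would pass 70% of its speed; a pose out of reach is approached as far as the arm can. A call with a gripper value outside its range is refused whole. The fingers move at their own pace and stop on an object; "force" is the grip in N (left out, the last holds). Time passes only in rows, so rows that do not move let the fingers close. It gives the time, the measured TCP pose, the force and the opening at its end, in the units of the state.
- ctrl.state(): the state, without advancing time (a new reading comes with each control period).
- viewer.capture(name): name is "scene" or "top" or "wrist"; returns (picture, depth): 480x640x3 uint8, blue, green, red; 480x640 float32, m along the optical axis (not along the pixel's ray), 0 where there is no reading.
- viewer.camera_info(name): a dict with "fx", "fy", "cx", "cy" (pixels), "eye" and "orientation" of the camera in the world. Camera axes: x right, y down, z forward; pixel columns grow to the right and rows downward; lengths in m; the calibration is good to about 2 mm. A picture is of the moment at which its call begins: read the wrist's pose just before it. camera_info takes no time and is no camera call; for the wrist camera it gives the pose at the moment of the call.
- job.sign_off(): hands the job in, once; it reports no verdict.
The state is a dict: "t": time; "joint_pos": joint angles; "qvel": joint speeds; "joint_torque": joint torques, N m; "eef_pos": TCP position; "tcp_rot": TCP orientation; "wrist_force": force on the tool from outside, world axes, zero at the start; "torque": the same for the moment, N m; "grip_width": finger opening in m.
Only numpy, scipy, OpenCV 4.12 (cv2) and the standard library are available. Lean on these libraries where they do the work, as an engineer would, in place of code of your own. Each camera call takes 0.05 s, during which the arm holds its last target.

## Task

The first two numbers of the dial padlock on the laser box's hasp are already dialled: turn its dial on clockwise until the yellow zero mark clicks in at the white index line, without running past it to the next click. Then pull the lock back so that the staple draws its shackle fully open, slide it off the staple and lift it about 12 cm above where it lay, dial facing up. Finish while still holding the open lock up there in the gripper, and leave the filter cube, lens cell and hex key where they are.

Things in the scene. Friction and masses are not known exactly. Their poses are not given: they have to be found in the camera images.
- lock_center (a point): Centre, half-way up, of the body of a loose black padlock (0.44 kg, hidden change up to 25%) lying flat on a rubber pad on the laser box: body 54 mm (x) by 50 mm (y) by 26 mm (z), this point 13 mm above the pad. Axes: x from body to shackle, along its legs; y to the shackle's toe leg; z up out of the dial face. Sides (y -25 and +25 mm) are free to grip from above.
- dial_knob (a point): Centre of the dial's knurled knob, on the dial axis, 24 mm above lock_center; turns with the dial, its x points to the yellow zero mark. Knob 28 mm in diameter, from 3.5 to 19 mm above the lock's face, on a black dial plate 44 mm in diameter with 12 marks, zero broad and yellow, the rest thin and white; a yellow line on the knob's top points to zero too.
- dial_index (a point): The index: a 6 mm white line on the lock's steel face beside the dial, on the shackle side, 22.5 mm from the dial axis in the lock's +x. The yellow mark must come to it.
- dial (a joint): Dial angle against the lock body, rad: 0 with yellow at the index, growing clockwise seen from above. Starts 1 to 5 clicks short of 0 (negative). 12 click stops, every 0.524 rad; let go, it snaps to the nearest (about 0.06 N m). Only at 0 (within 0.1) is the shackle free; elsewhere it gives only 2 mm. With the shackle drawn out the dial is blocked at 0.
- shackle (a joint): How far the shackle is drawn out of the lock, m: 0 closed, 0.018 fully open. Slides along the lock's +x with 3 N friction, stays where left, heel leg never leaves the body. A U of 8 mm round bar, legs 28 mm apart (toe at the lock's y +14 mm, heel at -14), at lock_center's height. Inside of its bend: 53 mm from lock_center in x closed, 71 mm open.
- shackle_toe (a point): End of the shackle's toe leg (moves with the shackle). Closed, it sits 6 mm inside the body; fully open it stands 39 mm from lock_center in the lock's x, leaving a 12 mm gap to the body's front (at 27 mm).
- staple (a point): Foot of the inner leg of the hasp's fixed steel staple, level with pad and strap (83 mm above the table). Staple: inverted U of 5 mm bar, 25.5 mm high, square to the shackle's legs; this leg stands inside the shackle, the other 28 mm away in the point's y; the toe leg passes under it. x away from the lock, z up. At the start about 42 mm from lock_center in the lock's x.
- staple_top (a point): Middle of the staple's bridge, at its top. Pulling the lock back (-x) brings the shackle's bend against the staple and draws it open. Then push the lock forward (+x) over the flat strap until the staple stands in the gap between toe and body (33 mm ahead of lock_center, 3 mm play each way): it then lifts straight up and off.
- launch_box: The laser box: fixed cream housing with black top, 320 mm (x, from -130 to +190) by 220 mm (y), top at 80 mm; origin on the table below the staple's inner leg. On the top: rubber pad and steel hasp strap, both 3 mm thick and level, the strap's hinge 83 mm beyond the staple.
- cube_center (a point): Bystander: centre of a loose black filter cube, 34 x 34 x 40 mm, on the table beside the box.
- lens_center (a point): Bystander: centre of a loose lens cell, a disc 40 mm in diameter and 14 mm high, on the table on the box's other side.
- key_center (a point): Bystander: centre of the long arm of a loose L-shaped hex key, 100 x 34 mm, 6 mm thick, on the box's lid beyond the hasp.

How it is judged:
On the way, in this order (a step that is already met when the one before it is completed fails the run):
1. the dial stands at the yellow zero mark, clicked in, with the shackle still closed (value of joint dial between -0.12 and 0.12 rad and value of joint shackle below 0.004 m), for 0.3 s.
2. the shackle is drawn open at the staple (value of joint shackle above 0.015 m and height (world z) of lock_center below 0.13 m), for 0.2 s.
At the end, for the whole second after the job is handed in: The lock is held in the gripper (fingers press on it with more than 3 N), still, its centre more than 0.20 m above the table (0.104 m above where it lay), dial up within 20 degrees, shackle still drawn open by more than 14 mm, dial at zero within 0.2 rad, and the lock not touching the laser box (height (world z) of lock_center above 0.2 m and angle between lock_center's own z axis and vertical below 0.35 rad and value of joint shackle above 0.014 m and value of joint dial between -0.2 and 0.2 rad and contact force between the fingers and lock above 3 N and contact force between lock and launch_box below 0.2 N and linear speed of lock below 0.05 m/s); the arm keeps its last pose, push and grip.
It fails at once if the dial is run past zero towards the next click (value of joint dial above 0.4 rad).
It fails at once if the dial is turned anticlockwise, the long way round (value of joint dial below -3.3 rad).
It fails at once if a bystander is pushed by more than 3 cm (distance of any of cube_center, lens_center, key_center from where it was at the start of the episode above 0.03 m).
It also fails if it takes over 61 s, if anything falls off the work surface, if the arm or the gripper's body presses on something with over 40 N, if the wrist force passes 120 N, or if a joint passes its speed limit or range.

## Working session

There is one attempt and no reset: what is moved stays moved. The work goes in short steps, Python scripts to look and compute and a tool call to move; the robot and the scene stay as the last step left them, time stands still between calls to the robot, and variables do not carry over. Pictures are saved under pics/ and viewed, and the job is handed in when it is done.

Besides the shell and the picture viewer there is one more tool, called after "Emit:" as name(argument=value, ...), one argument or row to a line, values as JSON. jog_arm: Moves the arm, as the interface text tells. Its arguments: {"type":"object","properties":{"steps":{"type":"array","items":{"type":"array"}},"force":{"type":"number"}},"required":["steps"]}

```bash
mkdir -p pics; ls; python3 - <<'E'
from rig import ctrl, viewer, job
import cv2
s=ctrl.state(); print(s)
for n in ("scene","top","wrist"):
    i=viewer.camera_info(n); print(n,i)
    p,d=viewer.capture(n); cv2.imwrite(f"pics/{n}0.png",p)
    import numpy as np; np.save(f"pics/{n}0.npy",d)
E
```

```text
pics
{'t': 0.0, 'joint_pos': array([ 1.05076928,  0.52203295, -0.03634455,  1.60000996,  0.02120279,
        1.02108111, -0.11279114]), 'qvel': array([-0.00015397, -0.00173456,  0.00126587, -0.00017145,  0.00162798,
        0.00044175, -0.00015022]), 'joint_torque': array([-1.67314618e-03, -9.27114058e+01,  1.97871633e+00, -3.69940710e+01,
        1.76807446e-02,  8.02093127e-03, -5.66425149e-05]), 'eef_pos': array([ 0.27158441, -0.56253439,  0.23071303]), 'tcp_rot': array([-3.14044883e+00,  7.52304307e-05,  4.49842343e-01]), 'wrist_force': array([-0.50523259, -0.25904434,  0.83727064]), 'torque': array([ 0.01822547,  0.0125377 , -0.06670722]), 'grip_width': 0.08494083834983042}
scene {'fx': 494.6783732801192, 'fy': 494.6783732801192, 'cx': 327.86828736489167, 'cy': 253.55042526631536, 'eye': array([1.25763594, 0.36410399, 0.74542227]), 'orientation': array([-2.33474749,  0.00786354,  2.04934972])}
top {'fx': 434.03511285727353, 'fy': 434.03511285727353, 'cx': 318.17298694887387, 'cy': 238.06882407477926, 'eye': array([0.55023408, 0.05348268, 0.78956487]), 'orientation': array([-2.99365301,  0.02600201, -1.54909354])}
wrist {'fx': 356.2264762058451, 'fy': 356.2264762058451, 'cx': 315.3489233557061, 'cy': 237.78340007286525, 'eye': array([ 0.34466459, -0.52769981,  0.37283806]), 'orientation': array([ 2.82285370e+00,  1.17325844e-03, -1.12105667e+00])}
```

View pics/scene0.png

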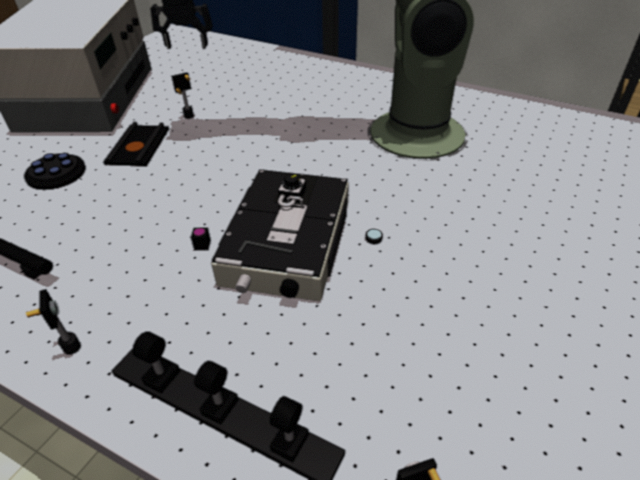

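View pics/top0.png

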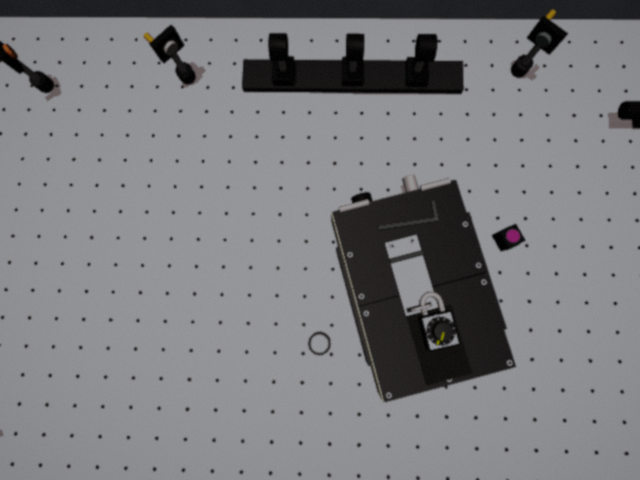

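View pics/wrist0.png

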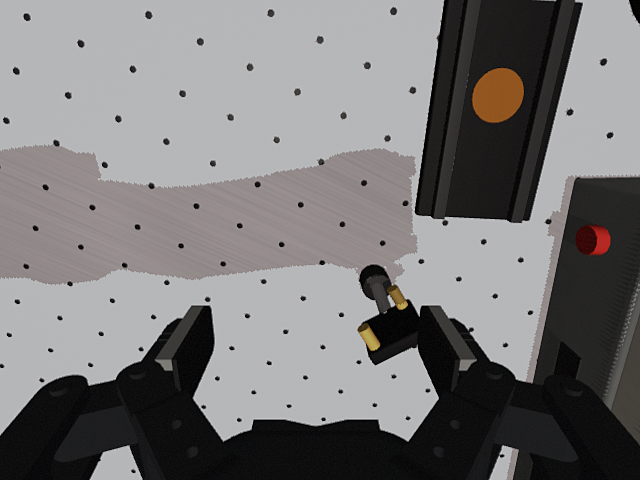

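The top view shows the lock body around pixel (440,330), with the yellow line pointing down to about (438,342). The shackle and staple are around (428,303), and the cube is at (510,237), the lens at (320,343) and the key at (410,220). I'll zoom in and cast rays.

```bash
cat > h.py <<'E'
import numpy as np, cv2
from scipy.spatial.transform import Rotation as R
from rig import ctrl, viewer, job
def RPY(o): return R.from_euler('xyz',o).as_matrix()
def ray(i,u,v):
    return RPY(i['orientation'])@np.array([(u-i['cx'])/i['fx'],(v-i['cy'])/i['fy'],1.])
def plane(i,u,v,z):
    r=ray(i,u,v); return i['eye']+r*(z-i['eye'][2])/r[2]
def proj(i,p):
    c=RPY(i['orientation']).T@(np.asarray(p)-i['eye']); return c[0]/c[2]*i['fx']+i['cx'],c[1]/c[2]*i['fy']+i['cy']
def tri(i1,p1,i2,p2):
    a=ray(i1,*p1);b=ray(i2,*p2)
    M=np.stack([a,-b],1); s=np.linalg.lstsq(M,i2['eye']-i1['eye'],rcond=None)[0]
    A=i1['eye']+s[0]*a;B=i2['eye']+s[1]*b
    return (A+B)/2,np.linalg.norm(A-B)
E
python3 - <<'E'
from h import *
p=cv2.imread('pics/top0.png'); c=p[270:390,370:530]
cv2.imwrite('pics/top0z.png',cv2.resize(c,None,fx=5,fy=5,interpolation=cv2.INTER_CUBIC))
i=viewer.camera_info('top'); d=np.load('pics/top0.npy')
for uv in [(440,330),(425,345),(450,370),(410,280),(300,300)]:
    r=ray(i,*uv); print(uv,(i['eye']+r*d[uv[1],uv[0]]).round(4))
for n,uv in dict(lock=(440,331),st=(428,303),hinge=(402,250),cube=(510,237),lens=(320,343)).items():
    print(n,plane(i,*uv,0.1).round(4))
E
```

```text
(440, 330) [ 0.5138 -0.111   0.1278]
(425, 345) [ 0.4884 -0.0961  0.093 ]
(450, 370) [ 0.4505 -0.1362  0.0842]
(410, 280) [ 0.5893 -0.0753  0.0849]
(300, 300) [0.554  0.1068 0.0007]
lock [ 0.5107 -0.1179  0.1   ]
st [ 0.5532 -0.1001  0.1   ]
hinge [ 0.6358 -0.0603  0.1   ]
cube [ 0.6598 -0.2312  0.1   ]
lens [0.4882 0.0672 0.1   ]
```

View pics/top0z.png

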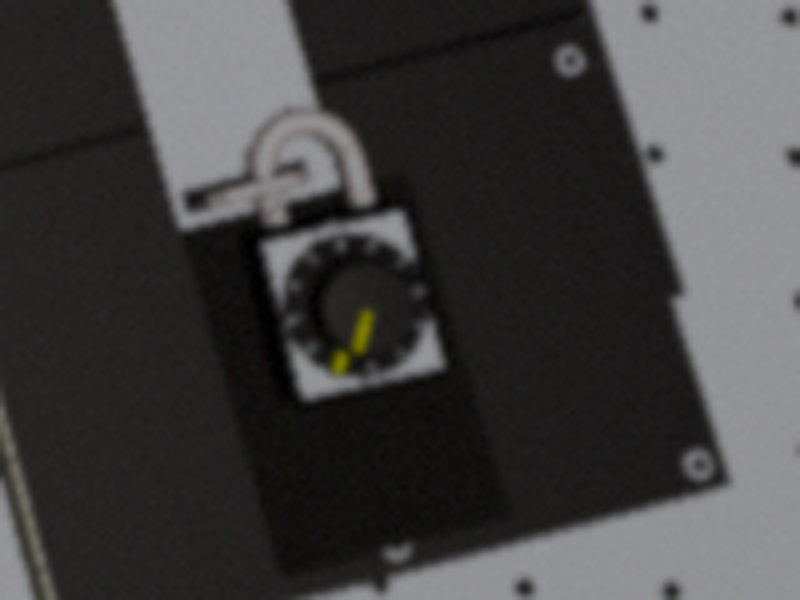

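Emit:
jog_arm(
  steps=[
    [[25,-20,-2],[0,0,0],1],
    [[37,-30,-2],[0,0,0],1],
    [[37,-30,-2],[0,0,0],1],
    [[37,-30,-2],[0,0,0],1],
    [[37,-30,-2],[0,0,0],1],
    [[37,-30,0],[0,0,0],1],
    [[37,-30,0],[0,0,0],1],
    [[37,-30,0],[0,0,0],1],
    [[37,-30,0],[0,0,0],1],
    [[25,-20,0],[0,0,0],1],
  ],
)

```text
t: 1.15
eef_pos: [0.4625, -0.1572, 0.2414]
tcp_rot: [-3.141, -0.001, 0.452]
wrist_force: [0.4, -1.1, 0.3]
grip_width: 0.0854
```

Emit:
jog_arm(
  steps=[
    [[20,-15,0],[0,0,0],1],
    [[0,0,0],[0,0,0],1],
    [[0,0,0],[0,0,0],1],
  ],
)

```text
t: 1.45
eef_pos: [0.4729, -0.1381, 0.2411]
tcp_rot: [-3.141, 0.001, 0.451]
wrist_force: [-0.6, -0.5, -0.2]
grip_width: 0.0852
```

```bash
python3 - <<'E'
from h import *
s=ctrl.state(); print(s['t'],s['joint_pos'].round(3),s['eef_pos'],s['tcp_rot'],abs(s['qvel']).max())
i=viewer.camera_info('wrist'); print(i); p,d=viewer.capture('wrist'); cv2.imwrite('pics/w1.png',p); np.save('pics/w1.npy',d)
import pickle; pickle.dump(i,open('pics/w1.pkl','wb'))
E
```

```text
1.45 [ 0.331  0.306 -0.208  1.921  0.078  0.923 -1.035] [ 0.47289979 -0.13805728  0.24112036] [-3.14144216e+00  5.06337808e-04  4.50540839e-01] 0.02562572827767369
{'fx': 356.2264762058451, 'fy': 356.2264762058451, 'cx': 315.3489233557061, 'cy': 237.78340007286525, 'eye': array([ 0.54597704, -0.10295778,  0.38314921]), 'orientation': array([ 2.82248080e+00,  3.19393157e-04, -1.12026682e+00])}
```

View pics/w1.png

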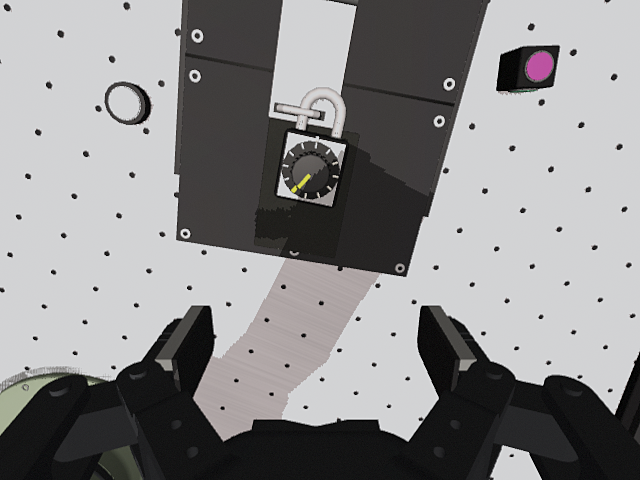

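The wrist view shows the lock face at about u 277–347, v 130–207, with the dial centre near (311,170), the knob's yellow line pointing down-left to (293,190), and the staple at (298,110). The cube is at (528,68), the lens at (128,103). Next I segment these in two views.

```bash
python3 - <<'E'
from h import *
import pickle
i=pickle.load(open('pics/w1.pkl','rb')); p=cv2.imread('pics/w1.png'); d=np.load('pics/w1.npy')
it=viewer.camera_info('top'); pt=cv2.imread('pics/top0.png')
cv2.imwrite('pics/w1z.png',cv2.resize(p[80:215,240:400],None,fx=4.4,fy=4.4,interpolation=cv2.INTER_CUBIC))
def an(im,inf,box,nm):
    x0,y0,x1,y1=box; c=im[y0:y1,x0:x1]; hsv=cv2.cvtColor(c,cv2.COLOR_BGR2HSV)
    ym=cv2.inRange(hsv,(22,120,60),(38,255,255)); n,l,st,ce=cv2.connectedComponentsWithStats(ym)
    out={'y':[(tuple((ce[k]+[x0,y0]).round(2)),int(st[k,4])) for k in range(1,n) if st[k,4]>3]}
    g=cv2.cvtColor(c,cv2.COLOR_BGR2GRAY); wm=((g>120)*255).astype(np.uint8)
    cs,_=cv2.findContours(wm,cv2.RETR_EXTERNAL,cv2.CHAIN_APPROX_NONE)
    for k in cs:
        if cv2.contourArea(k)>150:
            r=cv2.minAreaRect(k.astype(np.float32)+np.float32([x0,y0])); 
            print(nm,'rect',r,cv2.contourArea(k),plane(inf,*r[0],0.109).round(4))
            b=cv2.boxPoints(r); print([plane(inf,*q,0.109)[:2].round(4) for q in b])
    print(nm,out)
an(p,i,(270,126,360,215),'w'); an(pt,it,(418,308,464,356),'t')
E
```

```text
w rect ((306.06689453125, 188.86004638671875), (57.27088928222656, 24.21222686767578), 12.308015823364258) 410.5 [ 0.4972 -0.1184  0.109 ]
[array([ 0.4828, -0.0989]), array([ 0.5012, -0.0951]), array([ 0.5115, -0.1378]), array([ 0.4931, -0.1426])]
w rect ((314.5189208984375, 149.71351623535156), (59.369754791259766, 28.1772403717041), 8.972626686096191) 543.0 [ 0.5267 -0.1115  0.109 ]
[array([ 0.5102, -0.093 ]), array([ 0.53  , -0.0877]), array([ 0.5429, -0.1297]), array([ 0.5233, -0.1361])]
w {'y': [((np.float64(300.65), np.float64(183.23)), 107)]}
t {'y': [((np.float64(442.06), np.float64(335.88)), 32), ((np.float64(437.6), np.float64(342.07)), 15)]}
```

View pics/w1z.png

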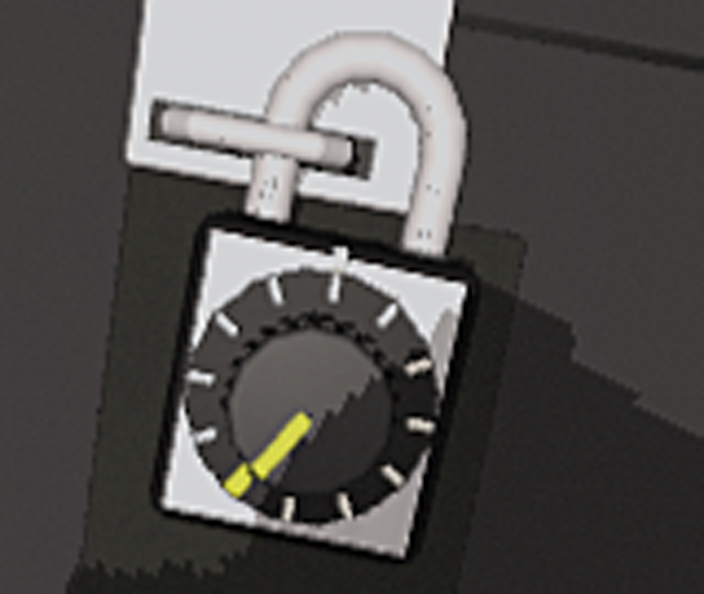

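```bash
python3 - <<'E'
from h import *
import pickle
i=pickle.load(open('pics/w1.pkl','rb')); d=np.load('pics/w1.npy'); it=viewer.camera_info('top')
W=lambda x,y:((x+.5)/4.4-.5+240,(y+.5)/4.4-.5+80)
T=lambda x,y:((x+.5)/5-.5+370,(y+.5)/5-.5+270)
cw=[(207,228),(468,285),(407,558),(160,512)]
ct=[(263,240),(405,209),(445,370),(303,402)]
P=[]
for a,b in zip(cw,ct):
    q,e=tri(i,W(*a),it,T(*b)); print('tri',q.round(4),round(e,4),'plane w',plane(i,*W(*a),.109)[:2].round(4),'plane t',plane(it,*T(*b),.109)[:2].round(4)); 
w=np.array([plane(i,*W(*a),.109)[:2] for a in cw]);t=np.array([plane(it,*T(*a),.109)[:2] for a in ct])
for n,q in(('w',w),('t',t)):
    c=q.mean(0);x=(q[0]+q[1]-q[2]-q[3])/2; y=(q[0]+q[3]-q[1]-q[2])/2
    print(n,c.round(4),'yawx',np.arctan2(x[1],x[0]).round(4),'yawy',np.arctan2(-y[0],y[1]).round(4),np.linalg.norm(x),np.linalg.norm(y))
# plane from depth
for nm,uv in dict(knob=(311,170),face=(288,140),pad=(268,180),strap=(310,30),lid=(220,150)).items():
    print(nm,(i['eye']+ray(i,*uv)*d[uv[1],uv[0]]).round(4))
q,e=tri(i,W(310,416),it,T(370,313)); print('knob ctr',q.round(4),e)
q,e=tri(i,W(247,472),it,T(341,362)); print('yellow mark',q.round(4),e)
# dial plate circle in w: centre of plate ellipse
print('plate ctr w',plane(i,*W(312,395),.1115).round(4), 'knob ctr w', plane(i,*W(312,414),.128).round(4))
print('staple ends', plane(i,*W(172,122),.1085).round(4),plane(i,*W(345,153),.1085).round(4))
E
```

```text
tri [ 0.5305 -0.0876  0.1156] 0.001 plane w [ 0.5296 -0.0873] plane t [ 0.5308 -0.0889]
tri [ 0.5409 -0.13    0.1177] 0.0007 plane w [ 0.5404 -0.1309] plane t [ 0.5411 -0.1324]
tri [ 0.4934 -0.143   0.1096] 0.0006 plane w [ 0.4936 -0.1429] plane t [ 0.4932 -0.1433]
tri [ 0.4829 -0.0997  0.1123] 0.0003 plane w [ 0.4819 -0.0997] plane t [ 0.4827 -0.1003]
w [ 0.5114 -0.1152] yawx 0.2525 yawy 0.2529 0.04877457905299475 0.044840741940669504
t [ 0.5119 -0.1163] yawx 0.2286 yawy 0.2368 0.04933712945016626 0.04445964831856023
knob [ 0.5143 -0.1148  0.1276]
face [ 0.5245 -0.0907  0.1093]
pad [ 0.4854 -0.0878  0.0829]
strap [ 0.6015 -0.0716  0.0829]
lid [ 0.4903 -0.042   0.0799]
knob ctr [ 0.5113 -0.1155  0.1302] 0.000868596249138903
yellow mark [ 0.4956 -0.1107  0.1137] 0.000921095825047933
plate ctr w [ 0.5125 -0.115   0.1115] knob ctr w [ 0.5118 -0.1156  0.128 ]
staple ends [ 0.5423 -0.0752  0.1085] [ 0.5503 -0.1029  0.1085]
```

Emit:
jog_arm(
  steps=[
    [[0,0,0],[0,0,-0.1],1],
    [[0,0,0],[0,0,-0.149],1],
    [[0,0,0],[0,0,-0.149],1],
    [[0,0,0],[0,0,-0.149],1],
    [[0,0,0],[0,0,-0.149],1],
    [[0,0,0],[0,0,-0.149],1],
    [[0,0,0],[0,0,-0.149],1],
    [[0,0,0],[0,0,-0.149],1],
    [[0,0,0],[0,0,-0.149],1],
    [[0,0,0],[0,0,-0.149],1],
  ],
)

```text
t: 2.5
eef_pos: [0.4725, -0.1394, 0.2412]
tcp_rot: [-3.141, 0.0, 1.895]
wrist_force: [-0.3, 0.1, -0.6]
grip_width: 0.0854
```

Emit:
jog_arm(
  steps=[
    [[0,0,0],[0,0,-0.149],1],
    [[0,0,0],[0,0,-0.149],1],
    [[0,0,0],[0,0,-0.149],1],
    [[0,0,0],[0,0,-0.149],1],
    [[0,0,0],[0,0,-0.149],1],
    [[0,0,0],[0,0,-0.149],1],
    [[0,0,0],[0,0,-0.075],1],
    [[0,0,0],[0,0,0],1],
    [[0,0,0],[0,0,0],1],
  ],
)

```text
t: 3.4
eef_pos: [0.4727, -0.1389, 0.2412]
tcp_rot: [-3.141, -0.0, 2.856]
wrist_force: [0.4, -0.2, 0.7]
grip_width: 0.0858
```

```bash
cat >> h.py <<'E'
def go(x,y,z,yaw):
    s=ctrl.state(); Rm=RPY(s['tcp_rot']); T=R.from_euler('xyz',[np.pi,0,yaw]).as_matrix()
    print('t',round(s['t'],2),'pos',s['eef_pos'].round(4),'rot',s['tcp_rot'].round(4),'j',s['joint_pos'].round(2),'F',s['wrist_force'].round(1),'M',s['torque'].round(2),'w',round(s['grip_width'],4))
    print('shift mm',(Rm.T@(np.array([x,y,z])-s['eef_pos'])*1000).round(1),'turn',R.from_matrix(Rm.T@T).as_rotvec().round(4))
E
python3 - <<'E'
from h import *
go(.5118,-.1155,.241,2.863)
i=viewer.camera_info('wrist');p,d=viewer.capture('wrist'); cv2.imwrite('pics/w2.png',p)
import pickle; pickle.dump(i,open('pics/w2.pkl','wb'))
E
```

```text
t 3.4 pos [ 0.4727 -0.1389  0.2412] rot [-3.1414e+00 -2.0000e-04  2.8557e+00] j [ 0.71  0.37 -0.7   1.9   0.28  0.97  1.17] F [ 0.4 -0.2  0.7] M [ 0.   -0.02  0.01] w 0.0858
shift mm [-30.9  33.5   0.2] turn [-0.0002 -0.0002 -0.0073]
```

View pics/w2.png

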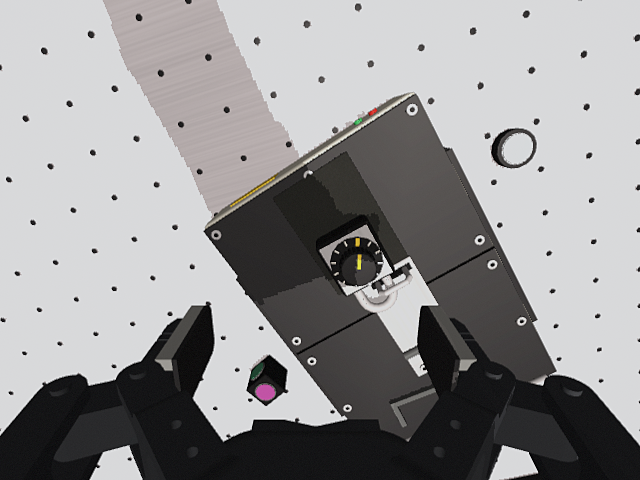

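The knob is at about (357,262), with the yellow line pointing up. I'll zoom in to triangulate against w1.

```bash
python3 - <<'E'
import cv2
p=cv2.imread('pics/w2.png'); cv2.imwrite('pics/w2z.png',cv2.resize(p[205:315,300:440],None,fx=5,fy=5,interpolation=cv2.INTER_CUBIC))
E
```

```text
(no output)
```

View pics/w2z.png

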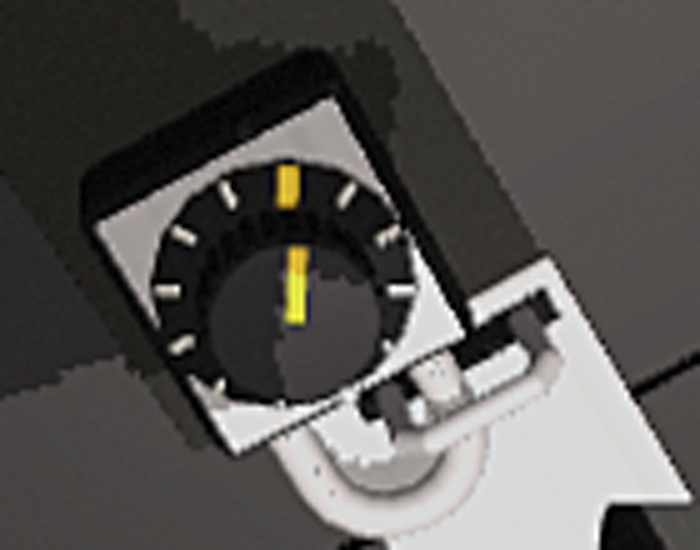

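```bash
python3 - <<'E'
from h import *
import pickle
i=pickle.load(open('pics/w1.pkl','rb')); i2=pickle.load(open('pics/w2.pkl','rb'))
W=lambda x,y:((x+.5)/4.4-.5+240,(y+.5)/4.4-.5+80)
V=lambda x,y:((x+.5)/5-.5+300,(y+.5)/5-.5+205)
c2=[(466,335),(236,455),(97,225),(333,97)] # TL TR BR BL in lock frame
c1=[(207,228),(468,285),(407,558),(160,512)]
for a,b in zip(c1,c2): q,e=tri(i,W(*a),i2,V(*b)); print(q.round(4),round(e,4))
q=np.array([plane(i2,*V(*b),.109)[:2] for b in c2])
x=(q[0]+q[1]-q[2]-q[3])/2; y=(q[0]+q[3]-q[1]-q[2])/2
print(q.mean(0).round(4),np.arctan2(x[1],x[0]),np.arctan2(-y[0],y[1]),np.linalg.norm(x),np.linalg.norm(y))
print('knob',plane(i2,*V(295,322),.128).round(4)); q,e=tri(i,W(312,414),i2,V(295,322)); print(q,e)
print('staple',plane(i2,*V(402,443),.1085).round(4),plane(i2,*V(550,365),.1085).round(4))
E
```

```text
[ 0.5296 -0.0876  0.1091] 0.0007
[ 0.5404 -0.1307  0.1091] 0.0003
[ 0.4935 -0.1423  0.109 ] 0.0012
[ 0.4824 -0.0996  0.1112] 0.0002
[ 0.5117 -0.1149] 0.23698662307164597 0.24274321917055877 0.048112887057302677 0.04377518159504668
knob [ 0.5108 -0.1149  0.128 ]
[ 0.51155723 -0.11528102  0.12635065] 0.0007559259165137589
staple [ 0.5465 -0.1028  0.1085] [ 0.5393 -0.0755  0.1085]
```

Emit:
jog_arm(
  steps=[
    [[-15,16,0],[0,0,-0.007],1],
    [[-15,16,0],[0,0,0],1],
    [[0,0,30],[0,0,0],1],
    [[0,0,30],[0,0,0],1],
    [[0,0,25],[0,0,0],1],
    [[0,0,15],[0,0,0],1],
    [[0,0,0],[0,0,0],1],
    [[0,0,0],[0,0,0],1],
  ],
  force=30,
)

```text
t: 4.25
eef_pos: [0.5111, -0.1155, 0.142]
tcp_rot: [3.142, 0.001, 2.866]
wrist_force: [0.1, -0.2, -0.1]
grip_width: 0.0853
```

```bash
python3 - <<'E'
from h import *
go(.5115,-.1152,.112,2.863)
E
```

```text
t 4.25 pos [ 0.5111 -0.1155  0.142 ] rot [3.1415e+00 5.0000e-04 2.8662e+00] j [ 0.57  0.55 -0.62  1.92  0.44  0.81  1.  ] F [ 0.1 -0.2 -0.1] M [ 0.02 -0.02  0.01] w 0.0853
shift mm [-0.3  0.4 30. ] turn [0.     0.0005 0.0032]
```

Emit:
jog_arm(
  steps=[
    [[0,0,20],[0,0,0],1],
    [[0,0,10],[0,0,0],1],
    [[0,0,0],[0,0,0],0.5],
    [[0,0,0],[0,0,0],0.4],
    [[0,0,0],[0,0,0],0.1],
    [[0,0,0],[0,0,0],0.1],
    [[0,0,0],[0,0,0],0.1],
    [[0,0,0],[0,0,0],0.1],
  ],
  force=30,
)

```text
t: 5.05
eef_pos: [0.5115, -0.1154, 0.1126]
tcp_rot: [3.141, 0.002, 2.867]
wrist_force: [-2.6, 2.3, 16.0]
grip_width: 0.0267
```

```bash
python3 - <<'E'
from h import *
go(.5115,-.1152,.112,.245)
p,d=viewer.capture('wrist'); cv2.imwrite('pics/w3.png',p)
E
```

```text
t 5.05 pos [ 0.5115 -0.1154  0.1126] rot [3.1415e+00 2.0000e-03 2.8668e+00] j [ 0.55  0.59 -0.6   1.94  0.48  0.75  0.97] F [-2.6  2.3 16. ] M [ 0.36  0.57 -0.08] w 0.0267
shift mm [0.1 0.2 0.6] turn [2.6000e-03 5.0000e-04 2.6218e+00]
```

View pics/w3.png

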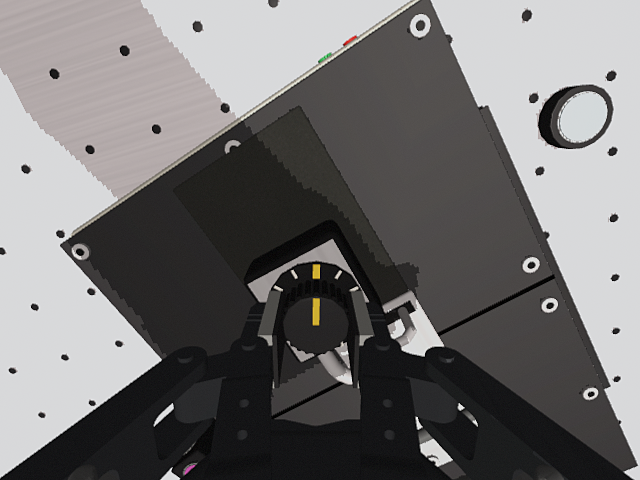

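The fingers hold the knob at (316,310), with yellow straight up at (316,270). The 16 N upward force is from the pads pressing down, so I'll ease up slightly and then turn.

Emit:
jog_arm(
  steps=[
    [[0,0,-1],[0,0,0],0.1],
    [[0,0,0],[0,0,0.06],0.1],
    [[0,0,0],[0,0,0.1],0.1],
    [[0,0,0],[0,0,0.14],0.1],
    [[0,0,0],[0,0,0.14],0.1],
    [[0,0,0],[0,0,0.14],0.1],
    [[0,0,0],[0,0,0.14],0.1],
    [[0,0,0],[0,0,0.14],0.1],
    [[0,0,0],[0,0,0.14],0.1],
  ],
)

```text
t: 6.0
eef_pos: [0.5104, -0.1152, 0.1127]
tcp_rot: [-3.141, -0.0, 1.861]
wrist_force: [-5.9, 2.9, 7.6]
grip_width: 0.0264
```

```bash
python3 - <<'E'
from h import *
go(.5115,-.1152,.112,.245)
p,d=viewer.capture('top'); cv2.imwrite('pics/t2.png',p[240:390,340:540])
p,d=viewer.capture('wrist'); cv2.imwrite('pics/w4.png',p)
E
```

```text
t 6.0 pos [ 0.5104 -0.1152  0.1127] rot [-3.1411e+00 -3.0000e-04  1.8612e+00] j [ 0.36  0.55 -0.34  1.96  0.28  0.69  0.14] F [-5.9  2.9  7.6] M [0.46 1.15 0.06] w 0.0264
shift mm [-0.3  1.1  0.7] turn [-7.0000e-04  1.0000e-04  1.6162e+00]
```

View pics/w4.png

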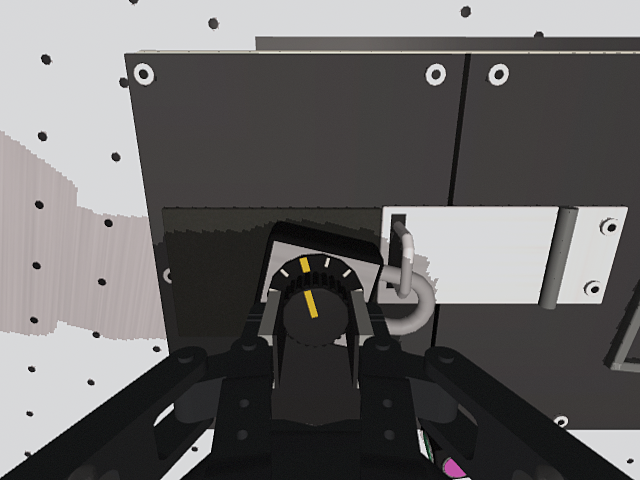

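The view shows the lock turned clockwise by about 10° against the staple, and yellow lagging the fingers by about 17°, now at (305,268). The knob slipped a little, so I'll raise the grip force and go on more slowly.

Emit:
jog_arm(
  steps=[
    [[0,0,0],[0,0,0],0.0],
    [[0,0,0],[0,0,0],0.0],
    [[0,0,0],[0,0,0.1],0.0],
    [[0,0,0],[0,0,0.1],0.0],
    [[0,0,0],[0,0,0.1],0.0],
    [[0,0,0],[0,0,0.1],0.0],
    [[0,0,0],[0,0,0.1],0.0],
  ],
  force=90,
)

```text
t: 6.8
eef_pos: [0.5095, -0.1152, 0.1129]
tcp_rot: [-3.139, 0.0, 1.365]
wrist_force: [-14.9, 5.2, 23.1]
grip_width: 0.0249
```

```bash
python3 - <<'E'
from h import *
go(.5115,-.1152,.112,.245)
p,d=viewer.capture('wrist'); cv2.imwrite('pics/w5.png',p)
E
```

```text
t 6.8 pos [ 0.5095 -0.1152  0.1129] rot [-3.1393e+00  2.0000e-04  1.3650e+00] j [ 0.26  0.53 -0.21  1.96  0.17  0.67 -0.26] F [-14.9   5.2  23.1] M [0.94 3.25 0.09] w 0.0249
shift mm [0.4 2.  0.9] turn [-0.0019  0.0015  1.12  ]
```

View pics/w5.png

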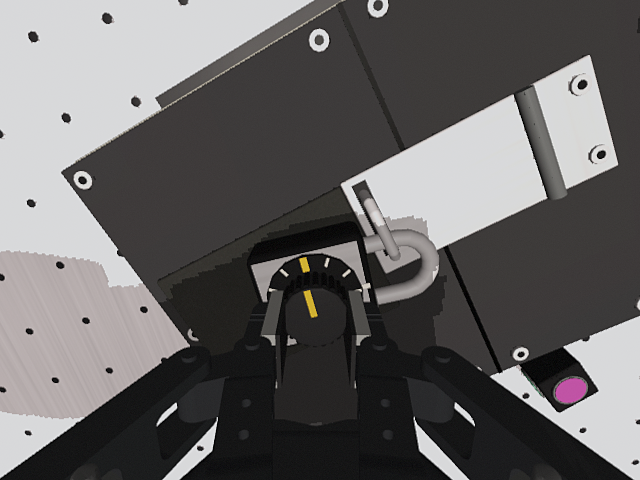

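```bash
python3 - <<'E'
from h import *
import cv2
p=cv2.imread('pics/w5.png'); cv2.imwrite('pics/w5z.png',cv2.resize(p[210:330,230:450],None,fx=3.6,fy=3.6,interpolation=cv2.INTER_CUBIC))
E
```

```text
(no output)
```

View pics/w5z.png

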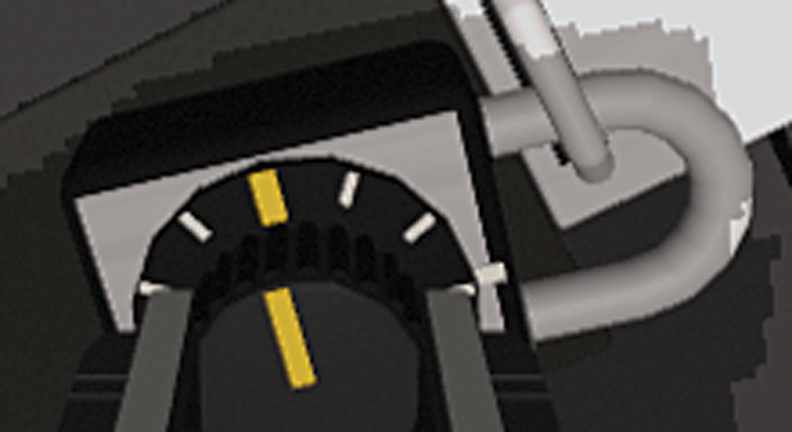

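Yellow is now 3 marks short of the index, so two clicks are done. The toe leg rests against the staple's inner leg. I'll relieve the sideways load by 1.5 mm and turn on.

Emit:
jog_arm(
  steps=[
    [[0,-1.5,-0.5],[0,0,0],0.0],
    [[0,0,0],[0,0,0.1],0.0],
    [[0,0,0],[0,0,0.1],0.0],
    [[0,0,0],[0,0,0.1],0.0],
    [[0,0,0],[0,0,0.1],0.0],
    [[0,0,0],[0,0,0.1],0.0],
    [[0,0,0],[0,0,0.0],0.0],
  ],
  force=90,
)

```text
t: 7.55
eef_pos: [0.5093, -0.1148, 0.1131]
tcp_rot: [-3.141, -0.0, 0.867]
wrist_force: [-2.1, 2.6, 5.4]
grip_width: 0.0247
```

```bash
python3 - <<'E'
from h import *
go(.5115,-.1152,.112,.245)
p,d=viewer.capture('wrist'); cv2.imwrite('pics/w6.png',p)
E
```

```text
t 7.55 pos [ 0.5093 -0.1148  0.1131] rot [-3.1414e+00 -3.0000e-04  8.6660e-01] j [ 0.16  0.53 -0.07  1.97  0.06  0.65 -0.65] F [-2.1  2.6  5.4] M [0.74 0.5  0.03] w 0.0247
shift mm [1.1 2.  1.1] turn [-3.000e-04 -2.000e-04  6.216e-01]
```

View pics/w6.png

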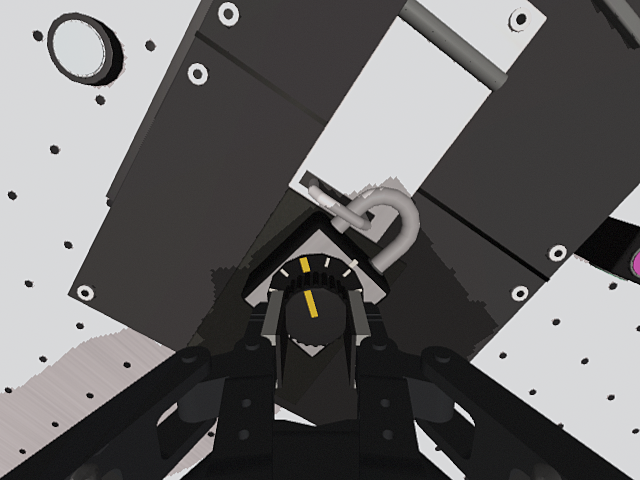

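```bash
python3 - <<'E'
import cv2
p=cv2.imread('pics/w6.png'); cv2.imwrite('pics/w6z.png',cv2.resize(p[200:330,230:430],None,fx=4,fy=4,interpolation=cv2.INTER_CUBIC))
E
```

```text
(no output)
```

View pics/w6z.png

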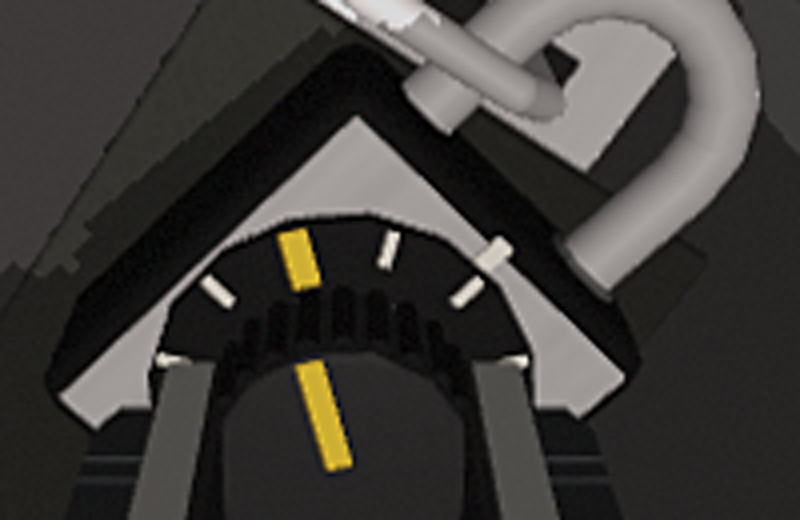

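Two marks remain. I'll turn another 0.75 rad and look again before the last bit.

Emit:
jog_arm(
  steps=[
    [[0,0,0],[0,0,0.1],0.0],
    [[0,0,0],[0,0,0.1],0.0],
    [[0,0,0],[0,0,0.1],0.0],
    [[0,0,0],[0,0,0.1],0.0],
    [[0,0,0],[0,0,0.1],0.0],
    [[0,0,0],[0,0,0.1],0.0],
    [[0,0,0],[0,0,0.1],0.0],
    [[0,0,0],[0,0,0.05],0.0],
    [[0,0,0],[0,0,0],0.0],
  ],
  force=90,
)

```text
t: 8.5
eef_pos: [0.5094, -0.1141, 0.113]
tcp_rot: [-3.14, -0.0, 0.12]
wrist_force: [-1.1, 5.0, 7.9]
grip_width: 0.0247
```

```bash
python3 - <<'E'
from h import *
go(.5115,-.1152,.112,.245)
p,d=viewer.capture('wrist'); cv2.imwrite('pics/w7.png',p)
cv2.imwrite('pics/w7z.png',cv2.resize(p[180:330,220:430],None,fx=3.8,fy=3.8,interpolation=cv2.INTER_CUBIC))
E
```

```text
t 8.5 pos [ 0.5094 -0.1141  0.113 ] rot [-3.1404 -0.      0.1199] j [ 0.01  0.53  0.13  1.98 -0.11  0.64 -1.24] F [-1.1  5.   7.9] M [ 1.26  0.63 -0.16] w 0.0247
shift mm [2.  1.3 1. ] turn [-1.200e-03 -1.000e-04 -1.251e-01]
```

View pics/w7z.png

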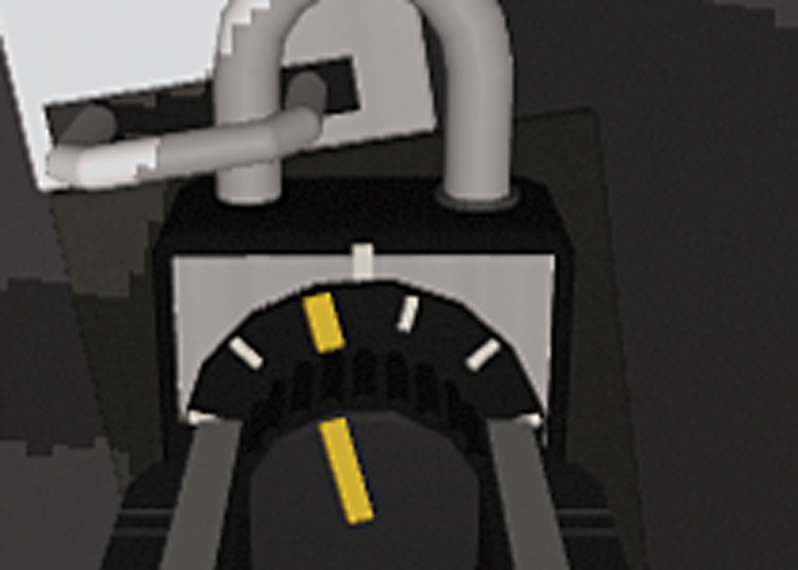

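Yellow at (325,320) is about 15° short of the index at (362,262) in the zoomed picture. One more 0.27 rad.

Emit:
jog_arm(
  steps=[
    [[0,0,0],[0,0,0.09],0.0],
    [[0,0,0],[0,0,0.09],0.0],
    [[0,0,0],[0,0,0.09],0.0],
    [[0,0,0],[0,0,0],0.0],
  ],
  force=90,
)

```text
t: 8.95
eef_pos: [0.5097, -0.1145, 0.113]
tcp_rot: [-3.141, -0.0, -0.152]
wrist_force: [-0.7, 5.9, 6.9]
grip_width: 0.0248
```

```bash
python3 - <<'E'
from h import *
go(.5115,-.1152,.112,.245)
p,d=viewer.capture('wrist'); cv2.imwrite('pics/w8.png',p)
cv2.imwrite('pics/w8z.png',cv2.resize(p[180:330,220:430],None,fx=3.8,fy=3.8,interpolation=cv2.INTER_CUBIC))
E
```

```text
t 8.95 pos [ 0.5097 -0.1145  0.113 ] rot [-3.1408e+00 -4.0000e-04 -1.5160e-01] j [-0.04  0.54  0.21  1.98 -0.18  0.64 -1.45] F [-0.7  5.9  6.9] M [1.11 0.21 0.1 ] w 0.0248
shift mm [1.9 0.4 1. ] turn [-0.0007 -0.0005 -0.3966]
```

View pics/w8z.png

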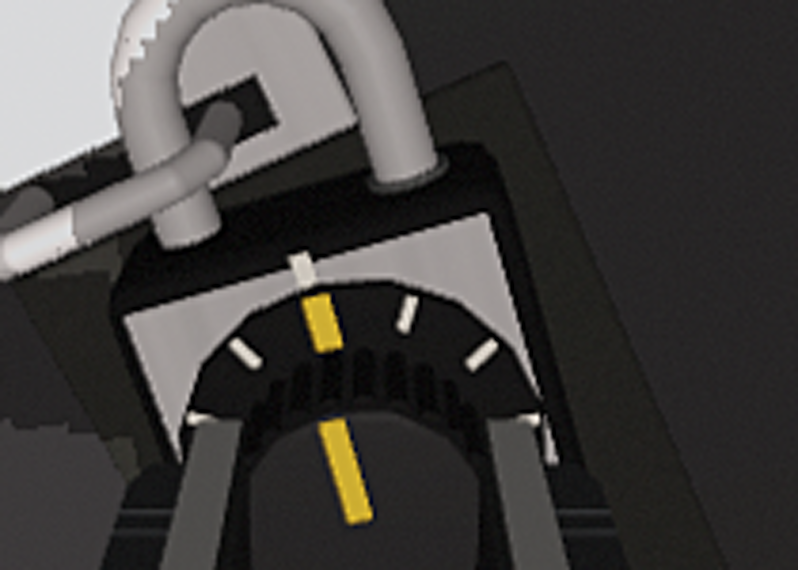

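Yellow (322,322) now lines up with the index (302,268) and the dial centre. I'll release and rise, and bring the tool to the lock's yaw.

Emit:
jog_arm(
  steps=[
    [[0,0,0],[0,0,0],0.5],
    [[0,0,0],[0,0,0],0.7],
    [[0,0,0],[0,0,0],1],
    [[0,0,-5],[0,0,0],1],
    [[0,0,-20],[0,0,0],1],
    [[-10,0,-40],[0,0,-0.1],1],
    [[-10,0,-40],[0,0,-0.1],1],
    [[-10,0,-25],[0,0,-0.1],1],
    [[0,0,0],[0,0,0],1],
    [[0,0,0],[0,0,0],1],
  ],
)

```text
t: 10.0
eef_pos: [0.4795, -0.1137, 0.2432]
tcp_rot: [3.141, -0.001, 0.146]
wrist_force: [0.5, 0.3, -1.2]
grip_width: 0.0851
```

```bash
python3 - <<'E'
from h import *
import pickle
go(.5115,-.1152,.112,.245)
i=viewer.camera_info('wrist');p,d=viewer.capture('wrist'); cv2.imwrite('pics/w9.png',p); pickle.dump(i,open('pics/w9.pkl','wb'))
cv2.imwrite('pics/w9z.png',cv2.resize(p[80:380,180:480],None,fx=2,fy=2))
E
```

```text
t 10.0 pos [ 0.4795 -0.1137  0.2432] rot [ 3.1415e+00 -1.3000e-03  1.4570e-01] j [-0.04  0.3   0.19  1.94 -0.07  0.91 -1.24] F [ 0.5  0.3 -1.2] M [-0.05  0.01  0.  ] w 0.0851
shift mm [ 31.3   6.1 131.3] turn [ 0.0002 -0.0013 -0.0993]
```

View pics/w9z.png

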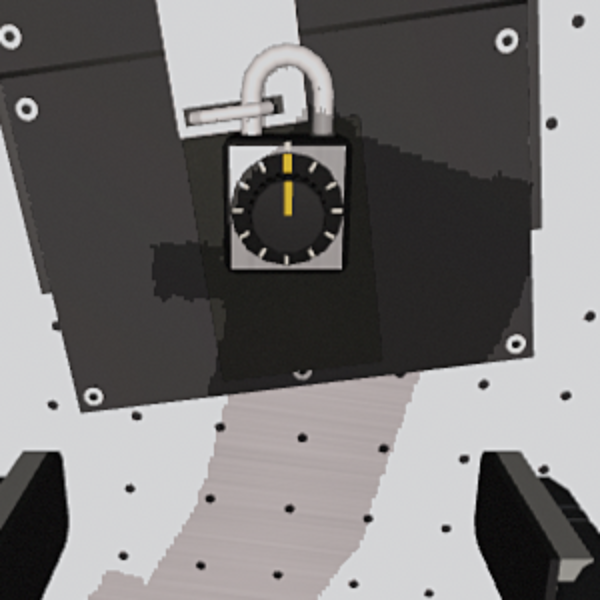

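Zoom: the yellow line and mark sit exactly at the index (287,148), so the dial is at zero with the shackle closed. Next, locate the lock, staple and strap for the grasp.

```bash
python3 - <<'E'
import cv2
p=cv2.imread('pics/w9.png'); cv2.imwrite('pics/w9zz.png',cv2.resize(p[95:220,265:365],None,fx=6,fy=4.8 and 6,interpolation=cv2.INTER_CUBIC)[:600])
cv2.imwrite('pics/w9zz.png',cv2.resize(p[95:220,265:365],None,fx=4.8,fy=4.8,interpolation=cv2.INTER_CUBIC))
E
```

```text
(no output)
```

View pics/w9zz.png

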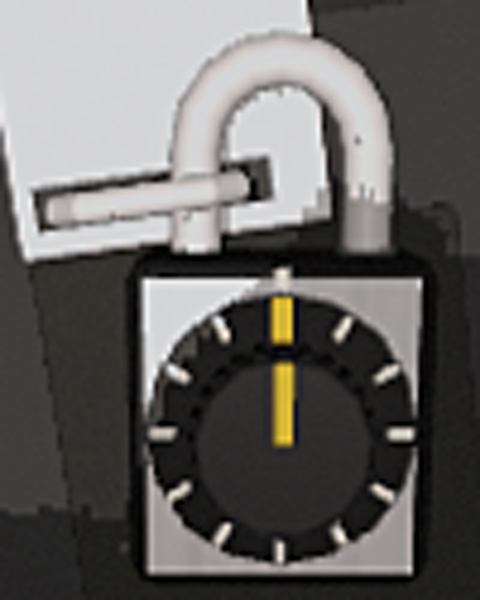

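```bash
python3 - <<'E'
from h import *
import pickle
i=pickle.load(open('pics/w9.pkl','rb'))
W=lambda x,y:((x+.5)/4.8-.5+265,(y+.5)/4.8-.5+95)
q=np.array([plane(i,*W(*b),.109)[:2] for b in [(141,279),(422,279),(413,576),(147,577)]])
x=(q[0]+q[1]-q[2]-q[3])/2; y=(q[0]+q[3]-q[1]-q[2])/2
c=q.mean(0); yaw=(np.arctan2(x[1],x[0])+np.arctan2(-y[0],y[1]))/2
print(c.round(4),yaw,np.arctan2(x[1],x[0]),np.arctan2(-y[0],y[1]),np.linalg.norm(x),np.linalg.norm(y))
print('knob',plane(i,*W(284,448),.128).round(4))
a=plane(i,*W(58,207),.1085)[:2]; b=plane(i,*W(243,182),.1085)[:2]; print('staple',a,b,np.linalg.norm(a-b), 'yaw',np.arctan2(-(a-b)[0],(a-b)[1]))
s=plane(i,*W(25,255),.083)[:2]; t=plane(i,*W(328,205),.083)[:2]; print('strap',s,t,np.linalg.norm(s-t),np.arctan2(-(s-t)[0],(s-t)[1]))
Rl=np.array([[np.cos(yaw),np.sin(yaw)],[-np.sin(yaw),np.cos(yaw)]])
print('in lock frame: ',Rl@(a-c),Rl@(b-c))
go(*c,.09,yaw)
E
```

```text
[ 0.5136 -0.1149] 0.1474469641884445 0.14733117955169883 0.1475627488251902 0.048378392333482755 0.04432692526739916
knob [ 0.5144 -0.1148  0.128 ]
staple [ 0.54331511 -0.07514475] [ 0.55120842 -0.10316843] 0.029114099342679913 yaw 0.27455235826305907
strap [ 0.53309856 -0.06794112] [ 0.54882897 -0.11814425] 0.052609884835824745 0.3036457028197467
in lock frame:  [0.03517861 0.0349227 ] [0.03886921 0.00604347]
t 10.05 pos [ 0.4793 -0.1136  0.2425] rot [-3.1415e+00  1.0000e-04  1.4550e-01] j [-0.04  0.3   0.19  1.94 -0.07  0.91 -1.24] F [ 0.2 -0.5 -0.8] M [0.01 0.01 0.01] w 0.0851
shift mm [ 33.8   6.2 152.5] turn [-0.0001  0.0001 -0.0019]
```

Emit:
jog_arm(
  steps=[
    [[20,4,0],[0,0,0],1],
    [[14,2,20],[0,0,0],1],
    [[0,0,35],[0,0,0],1],
    [[0,0,35],[0,0,0],1],
    [[0,0,30],[0,0,0],1],
    [[0,0,15],[0,0,0],1],
    [[0,0,0],[0,0,0],1],
    [[0,0,0],[0,0,0],1],
  ],
  force=60,
)

```text
t: 10.85
eef_pos: [0.5137, -0.1146, 0.1074]
tcp_rot: [-3.141, 0.001, 0.146]
wrist_force: [-0.4, -0.2, 0.7]
grip_width: 0.0854
```

```bash
python3 - <<'E'
from h import *
go(.5138,-.1149,.084,.147)
p,d=viewer.capture('wrist'); cv2.imwrite('pics/w10.png',p)
E
```

```text
t 10.85 pos [ 0.5137 -0.1146  0.1074] rot [-3.1415e+00  1.3000e-03  1.4620e-01] j [ 0.    0.55  0.14  1.97 -0.13  0.63 -1.2 ] F [-0.4 -0.2  0.7] M [ 0.05 -0.02  0.05] w 0.0854
shift mm [ 0.1  0.3 23.4] turn [-0.0001  0.0013 -0.0008]
```

View pics/w10.png

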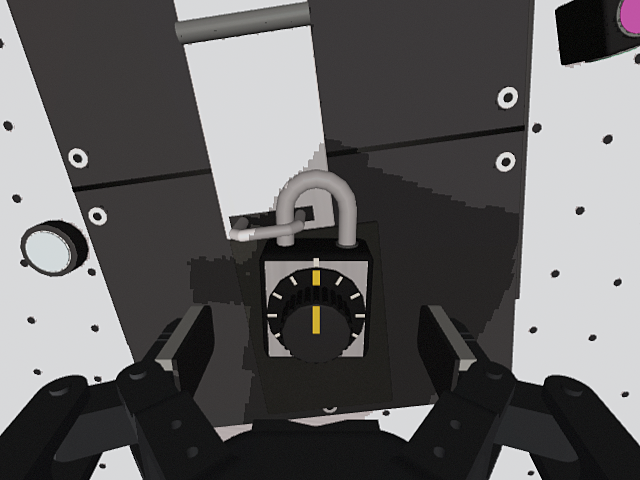

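The lock is centred between the open pads (knob at (316,330), pads at about 210 and 420), dial still at zero. Descend and close.

Emit:
jog_arm(
  steps=[
    [[0,0,12],[0,0,0],1],
    [[0,0,11],[0,0,0],1],
    [[0,0,0],[0,0,0],1],
    [[0,0,0],[0,0,0],0.65],
    [[0,0,0],[0,0,0],0.5],
    [[0,0,0],[0,0,0],0.4],
    [[0,0,0],[0,0,0],0.3],
    [[0,0,0],[0,0,0],0.3],
  ],
  force=80,
)

```text
t: 11.7
eef_pos: [0.5141, -0.1147, 0.0855]
tcp_rot: [3.141, -0.001, 0.147]
wrist_force: [-2.5, 0.5, 9.6]
grip_width: 0.0486
```

```bash
python3 - <<'E'
from h import *
go(.5138,-.1149,.084,.25)
p,d=viewer.capture('wrist'); cv2.imwrite('pics/w11.png',p)
E
```

```text
t 11.7 pos [ 0.5141 -0.1147  0.0855] rot [ 3.1414e+00 -7.0000e-04  1.4650e-01] j [ 0.01  0.59  0.13  1.98 -0.13  0.58 -1.19] F [-2.5  0.5  9.6] M [ 0.01  0.63 -0.01] w 0.0486
shift mm [-0.3  0.1  1.5] turn [ 0.0002 -0.0007 -0.1035]
```

View pics/w11.png

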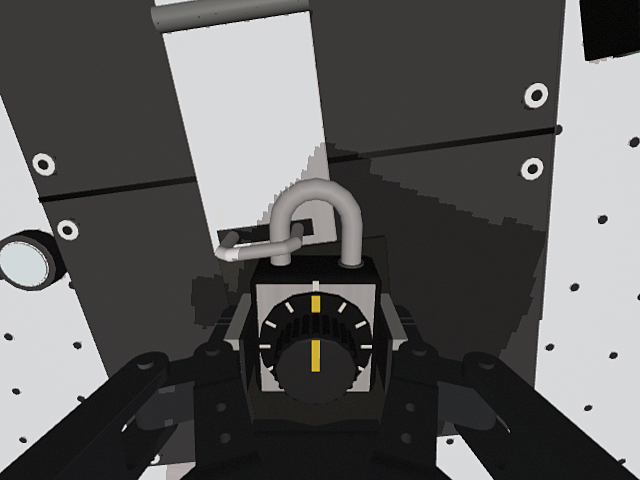

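The lock is held squarely, width 48.6 mm. Lift 1.5 mm, turn to the staple's yaw, and pull back in stages.

Emit:
jog_arm(
  steps=[
    [[0,0,-1.5],[0,0,0],0.3],
    [[0,0,0],[0,0,-0.05],0.3],
    [[0,0,0],[0,0,-0.055],0.3],
    [[-4,0,0],[0,0,0],0.3],
    [[-5,0,0],[0,0,0],0.3],
    [[-4,0,0],[0,0,0],0.3],
    [[-4,0,0],[0,0,0],0.3],
    [[0,0,0],[0,0,0],0.3],
  ],
  force=80,
)

```text
t: 12.55
eef_pos: [0.4969, -0.119, 0.0864]
tcp_rot: [-3.142, 0.0, 0.251]
wrist_force: [0.7, 1.0, -4.0]
grip_width: 0.0483
```

```bash
python3 - <<'E'
from h import *
go(.5138,-.1149,.084,.25)
p,d=viewer.capture('wrist'); cv2.imwrite('pics/w12.png',p)
E
```

```text
t 12.55 pos [ 0.4969 -0.119   0.0864] rot [-3.1415e+00  2.0000e-04  2.5110e-01] j [ 0.04  0.56  0.1   2.02 -0.1   0.56 -1.1 ] F [ 0.7  1.  -4. ] M [0.05 0.05 0.08] w 0.0483
shift mm [17.3  0.3  2.4] turn [-0.0001  0.0002  0.0011]
```

View pics/w12.png

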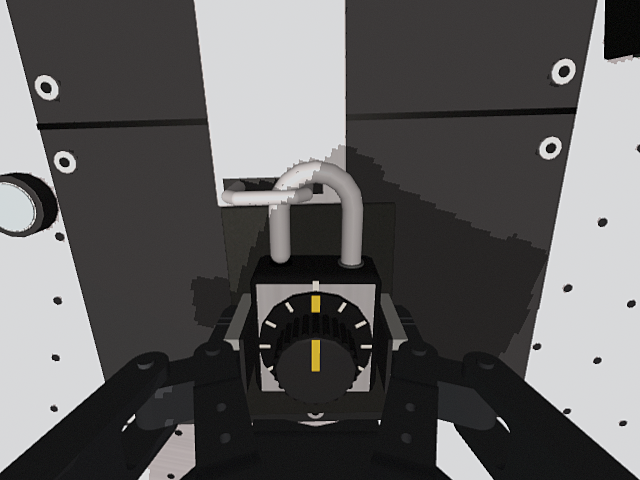

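The shackle has begun to draw out (the legs look longer, with the bend at the bridge (318,165)). Continue the pull.

Emit:
jog_arm(
  steps=[
    [[-4,0,0],[0,0,0],0.3],
    [[-4,0,0],[0,0,0],0.3],
    [[-3,0,0],[0,0,0],0.3],
    [[0,0,0],[0,0,0],0.3],
  ],
)

```text
t: 13.0
eef_pos: [0.4862, -0.1217, 0.0863]
tcp_rot: [-3.141, 0.0, 0.252]
wrist_force: [-0.2, 1.2, -2.8]
grip_width: 0.0485
```

Emit:
jog_arm(
  steps=[
    [[-1,0,0],[0,0,0],0.3],
    [[0,0,0],[0,0,0],0.3],
  ],
)

```text
t: 13.2
eef_pos: [0.4858, -0.1218, 0.0863]
tcp_rot: [-3.142, -0.0, 0.252]
wrist_force: [2.1, 1.1, -3.4]
grip_width: 0.0485
```

Emit:
jog_arm(
  steps=[
    [[-1,0,0],[0,0,0],0.3],
    [[0,0,0],[0,0,0],0.3],
  ],
)

```text
t: 13.4
eef_pos: [0.4852, -0.122, 0.0864]
tcp_rot: [3.141, -0.001, 0.252]
wrist_force: [3.9, 2.3, -4.6]
grip_width: 0.0484
```

```bash
python3 - <<'E'
from h import *
go(.5138,-.1149,.084,.25)
p,d=viewer.capture('wrist'); cv2.imwrite('pics/w13.png',p)
E
```

```text
t 13.4 pos [ 0.4852 -0.122   0.0864] rot [ 3.1414e+00 -8.0000e-04  2.5190e-01] j [ 0.05  0.55  0.1   2.05 -0.1   0.55 -1.09] F [ 3.9  2.3 -4.6] M [ 0.42 -0.8   0.03] w 0.0484
shift mm [29.4  0.3  2.4] turn [ 0.0002 -0.0008  0.0019]
```

View pics/w13.png

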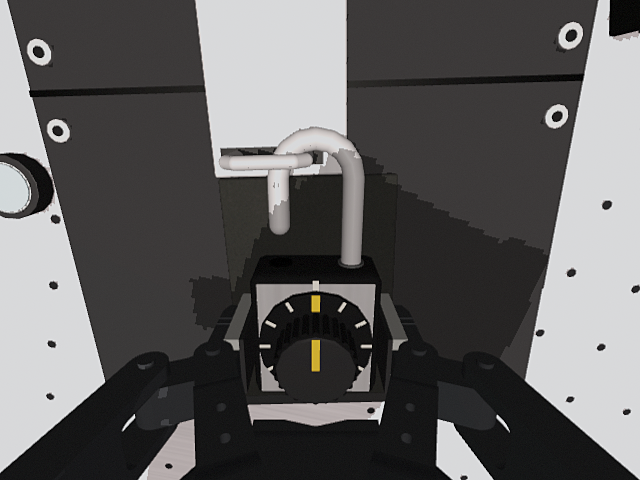

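The shackle is well out and the toe has cleared the body, leaving a gap between v=232 and v=258. I'll keep pulling gently until the stop is felt.

Emit:
jog_arm(
  steps=[
    [[-1,0,0],[0,0,0],0.3],
    [[0,0,0],[0,0,0],0.3],
  ],
)

```text
t: 13.65
eef_pos: [0.485, -0.1221, 0.0865]
tcp_rot: [3.141, -0.002, 0.252]
wrist_force: [8.0, 3.3, -7.2]
grip_width: 0.0486
```

Emit:
jog_arm(
  steps=[
    [[-1,0,0],[0,0,0],0.3],
    [[0,0,0],[0,0,0],0.3],
  ],
)

```text
t: 13.85
eef_pos: [0.4849, -0.1221, 0.0867]
tcp_rot: [3.141, -0.004, 0.253]
wrist_force: [13.9, 4.0, -9.2]
grip_width: 0.0481
```

Emit:
jog_arm(
  steps=[
    [[-1,0,0],[0,0,0],0.3],
    [[0,0,0],[0,0,0],0.3],
  ],
)

```text
t: 14.05
eef_pos: [0.4848, -0.1222, 0.0868]
tcp_rot: [3.14, -0.005, 0.253]
wrist_force: [17.9, 4.8, -11.2]
grip_width: 0.0484
```

```bash
python3 - <<'E'
from h import *
import pickle
go(.5138,-.1149,.084,.25)
i=viewer.camera_info('wrist');p,d=viewer.capture('wrist'); cv2.imwrite('pics/w14.png',p);pickle.dump(i,open('pics/w14.pkl','wb'))
cv2.imwrite('pics/w14z.png',cv2.resize(p[120:290,200:400],None,fx=3.5,fy=3.5,interpolation=cv2.INTER_CUBIC))
E
```

```text
t 14.05 pos [ 0.4848 -0.1222  0.0868] rot [ 3.1403 -0.0052  0.2528] j [ 0.05  0.55  0.1   2.05 -0.1   0.54 -1.09] F [ 17.9   4.8 -11.2] M [ 0.9  -3.37 -0.03] w 0.0484
shift mm [29.9  0.2  3. ] turn [ 0.0013 -0.0052  0.0028]
```

View pics/w14z.png

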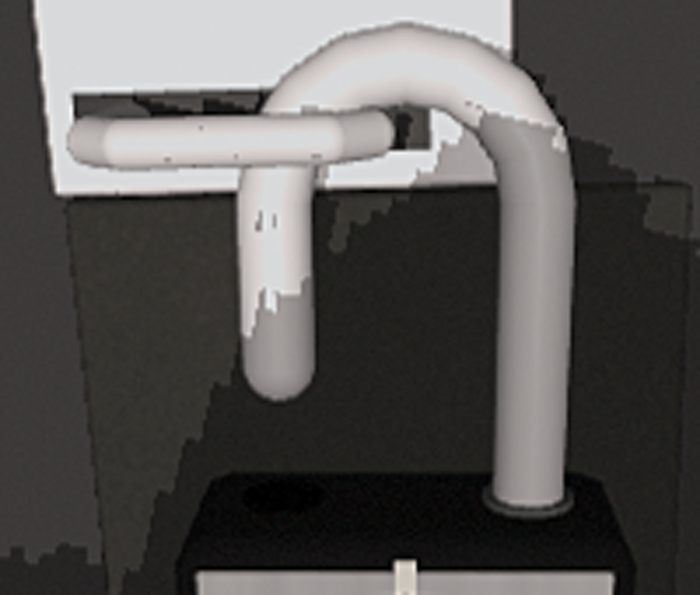

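The stop is felt (18 N, no further motion), so the shackle is fully open. Now push forward: staple currently about 68.5 mm ahead of the lock, target 33 mm.

Emit:
jog_arm(
  steps=[
    [[4,0,0],[0,0,0],0.3],
    [[6,0,0],[0,0,0],0.3],
    [[7,0,0],[0,0,0],0.3],
    [[7,0,0],[0,0,0],0.3],
    [[6,0,0],[0,0,0],0.3],
    [[4,0,0],[0,0,0],0.3],
    [[0,0,0],[0,0,0],0.3],
  ],
)

```text
t: 14.8
eef_pos: [0.5153, -0.1142, 0.0862]
tcp_rot: [3.142, -0.0, 0.252]
wrist_force: [-0.5, 0.3, -4.7]
grip_width: 0.0485
```

```bash
python3 - <<'E'
from h import *
import pickle
go(.5192,-.1134,.086,.252)
i=viewer.camera_info('wrist');p,d=viewer.capture('wrist'); cv2.imwrite('pics/w15.png',p);pickle.dump(i,open('pics/w15.pkl','wb'))
cv2.imwrite('pics/w15z.png',cv2.resize(p[150:320,200:400],None,fx=3.5,fy=3.5,interpolation=cv2.INTER_CUBIC))
E
```

```text
t 14.8 pos [ 0.5153 -0.1142  0.0862] rot [ 3.1416e+00 -1.0000e-04  2.5210e-01] j [ 0.03  0.58  0.11  1.98 -0.11  0.59 -1.11] F [-0.5  0.3 -4.7] M [ 0.01  0.11 -0.01] w 0.0485
shift mm [4.  0.2 0.2] turn [ 0.     -0.0001  0.0001]
```

View pics/w15z.png

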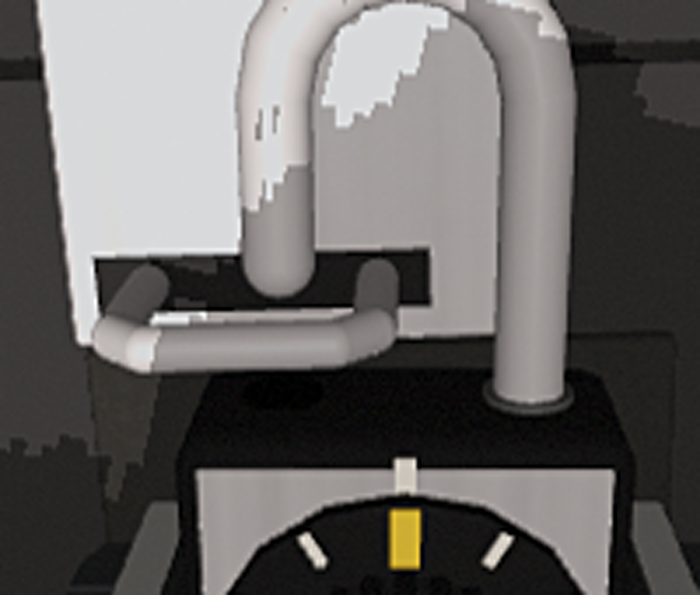

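```bash
python3 - <<'E'
from h import *
import pickle
i=pickle.load(open('pics/w15.pkl','rb'))
W=lambda x,y:((x+.5)/3.5-.5+200,(y+.5)/3.5-.5+150)
c=np.array([.5153,-.1142]); yaw=.252
Rl=np.array([[np.cos(yaw),np.sin(yaw)],[-np.sin(yaw),np.cos(yaw)]])
L=lambda x,y,z:(Rl@(plane(i,*W(x,y),z)[:2]-c)*1000).round(1)
print('bridge mid',L(250,347,.106),'l',L(160,350,.106),'r',L(335,345,.106))
print('leg feet',L(378,285,.09),L(150,288,.09),'slot',L(95,280,.083),L(430,278,.083))
print('toe end',L(278,285,.097),'face front edge',L(400,468,.110), 'body front top edge', L(400,372,.108),'index',L(405,470,.110))
E
```

```text
bridge mid [36.4 16.1] l [36.1 25.6] r [36.7  7.3]
leg feet [38.3  3.1] [37.9 29.6] slot [36.7 37.7] [37.  -3.1]
toe end [40.4 14. ] face front edge [24.5  0.5] body front top edge [34.4  0.5] index [24.3 -0. ]
```

The bridge measures 36–37 mm ahead of the lock, toe end about 39–40 mm. So forward 3.6 mm, then a slow lift with checks.

Emit:
jog_arm(
  steps=[
    [[2.6,0,0],[0,0,0],0.3],
    [[1,0,0],[0,0,0],0.3],
    [[0,0,0],[0,0,0],0.3],
  ],
)

```text
t: 15.15
eef_pos: [0.5184, -0.1135, 0.0863]
tcp_rot: [-3.142, -0.0, 0.252]
wrist_force: [0.1, 0.1, -3.8]
grip_width: 0.0487
```

```bash
python3 - <<'E'
from h import *
import pickle
go(.5192,-.1134,.086,.252)
i=viewer.camera_info('wrist');p,d=viewer.capture('wrist')
cv2.imwrite('pics/w16z.png',cv2.resize(p[150:320,200:400],None,fx=3.5,fy=3.5,interpolation=cv2.INTER_CUBIC))
E
```

```text
t 15.15 pos [ 0.5184 -0.1135  0.0863] rot [-3.1416e+00 -1.0000e-04  2.5170e-01] j [ 0.03  0.59  0.11  1.97 -0.11  0.59 -1.12] F [ 0.1  0.1 -3.8] M [ 0.    0.02 -0.03] w 0.0487
shift mm [0.8 0.1 0.3] turn [-0.     -0.0001 -0.0003]
```

View pics/w16z.png

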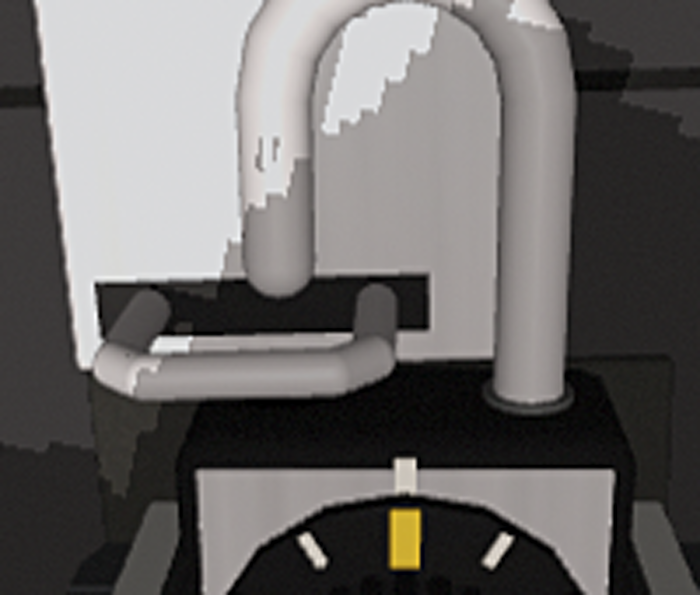

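The bridge stands in the gap between the toe and the body, with no contact force. Lift slowly.

Emit:
jog_arm(
  steps=[
    [[0,0,-3],[0,0,0],0.3],
    [[0,0,-3],[0,0,0],0.3],
    [[0,0,0],[0,0,0],0.3],
  ],
)

```text
t: 15.5
eef_pos: [0.5186, -0.1135, 0.0928]
tcp_rot: [3.141, -0.001, 0.252]
wrist_force: [0.5, -0.5, -4.5]
grip_width: 0.0489
```

Emit:
jog_arm(
  steps=[
    [[0,0,-4],[0,0,0],0.3],
    [[0,0,-4],[0,0,0],0.3],
    [[0,0,0],[0,0,0],0.3],
  ],
)

```text
t: 15.8
eef_pos: [0.5187, -0.1135, 0.1009]
tcp_rot: [3.141, -0.001, 0.252]
wrist_force: [-0.5, -0.7, -4.5]
grip_width: 0.0487
```

```bash
python3 - <<'E'
from h import *
go(.5192,-.1134,.086,.252)
p,d=viewer.capture('wrist')
cv2.imwrite('pics/w17z.png',cv2.resize(p[150:320,200:400],None,fx=3.5,fy=3.5,interpolation=cv2.INTER_CUBIC))
E
```

```text
t 15.8 pos [ 0.5187 -0.1135  0.1009] rot [ 3.1413e+00 -8.0000e-04  2.5170e-01] j [ 0.02  0.56  0.11  1.96 -0.1   0.62 -1.12] F [-0.5 -0.7 -4.5] M [-0.01  0.05 -0.05] w 0.0487
shift mm [ 0.5  0.  14.9] turn [ 0.0003 -0.0008 -0.0003]
```

View pics/w17z.png

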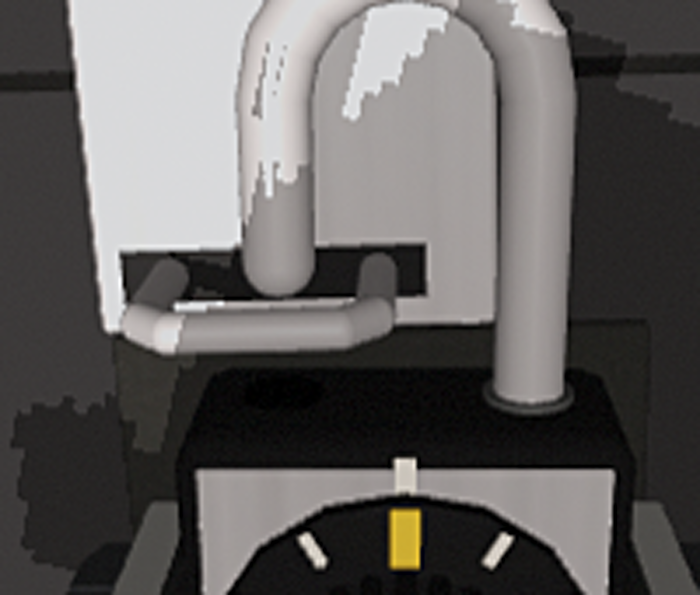

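The toe has passed the bridge freely (only the 4.5 N weight registers). Lift the rest.

Emit:
jog_arm(
  steps=[
    [[0,0,-5],[0,0,0],0.3],
    [[0,0,-10],[0,0,0],0.3],
    [[0,0,-15],[0,0,0],0.3],
    [[0,0,-20],[0,0,0],0.3],
    [[0,0,-20],[0,0,0],0.3],
    [[0,0,-20],[0,0,0],0.3],
    [[0,0,-12],[0,0,0],0.3],
    [[0,0,-6],[0,0,0],0.3],
    [[0,0,0],[0,0,0],0.3],
    [[0,0,0],[0,0,0],0.3],
  ],
)

```text
t: 16.85
eef_pos: [0.518, -0.1134, 0.2077]
tcp_rot: [-3.141, 0.001, 0.252]
wrist_force: [-0.8, 0.0, -4.9]
grip_width: 0.0482
```

```bash
python3 - <<'E'
from h import *
go(.5192,-.1134,.209,.252); print(ctrl.state()['qvel'].round(3))
p,d=viewer.capture('wrist'); q,_=viewer.capture('scene')
cv2.imwrite('pics/w18.png',np.hstack([p[100:420,150:480],cv2.resize(q[100:310,180:400],(335,320))]))
p,_=viewer.capture('top'); i=viewer.camera_info('top')
a=cv2.imread('pics/top0.png'); df=cv2.absdiff(a,p).max(2)
for n,(x,y,w,h) in dict(cube=(490,220,40,35),lens=(303,328,34,32),key=(374,198,70,34)).items(): print(n,(df[y:y+h,x:x+w]>60).sum())
E
```

```text
t 16.85 pos [ 0.518  -0.1134  0.2077] rot [-3.1413e+00  9.0000e-04  2.5180e-01] j [-0.    0.4   0.14  1.88 -0.07  0.86 -1.14] F [-0.8  0.  -4.9] M [0.02 0.05 0.06] w 0.0482
shift mm [ 1.1  0.3 -1.3] turn [-0.0003  0.0009 -0.0002]
[ 0.003  0.009  0.002  0.003  0.002 -0.     0.002]
cube 0
lens 0
key 0
```

View pics/w18.png

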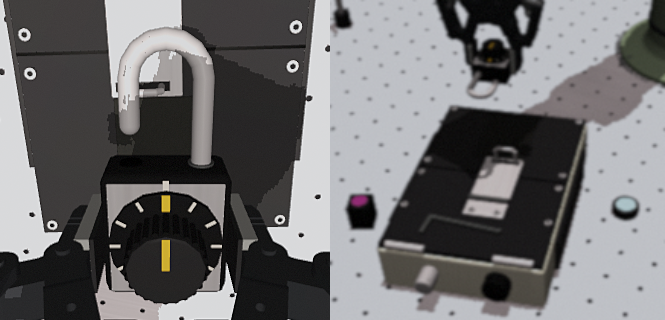

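The left view shows the lock held level with the shackle open and yellow at the index. The right view shows it well clear above the box, and the bystanders haven't moved.

```bash
python3 -c "
from rig import job; print(job.sign_off())"
```

```text
the job is handed in; nothing more can be done
None
```

I turned the dial five clicks clockwise to zero, opened the shackle against the staple, slid the lock off and lifted it. The job is handed in with the open lock still held in the gripper. No verdict was reported.

**What happened on the way:**
- While I turned the dial, the lock twisted against the staple and the knob slipped about 17° in the grip. I raised the grip to 90 N and checked by camera in stages. After release, the yellow mark sat exactly at the index with the shackle closed.
- I pulled the lock back until it hit a hard stop at about 18 N. I then pushed it forward until the staple stood in the gap, and it lifted off with only its own weight showing on the wrist force.

**Last checks, at t = 16.85 s:**
- **Height:** the lock centre is about 0.218 m above the table, 12.2 cm above where it lay. That is computed from the arm's rise.
- **Lock:** it is level with the dial up and yellow at the index, the shackle is open by eye, and the arm is nearly still.
- **Grip:** 80 N commanded at 48 mm width. The grip force itself was not measured.
- **Clearance:** the scene view shows the lock clear of the box. The wrist carries 4.9 N, roughly the lock's weight.
- **Bystanders:** the top view shows no change at the cube, lens cell or hex key.

No final check failed. Face heights from the first top-and-wrist pairing came out up to 9 mm too high. The two-position wrist measurement agreed with the stated heights to about 2 mm, so I used that.

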